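# Check the lift of a cam on the hand-cranked fixture

### The job

Check the lift of the cam on the sloping hand-cranked fixture. First swing the digital indicator in against its stop, so that its stem lines up with the follower; then take the crank's handle and turn it clockwise (looking down on the sloping deck) at an even pace, never faster than half a turn a second, once over full lift and on until it comes to full lift again, carrying it through the heavy part of each turn without letting the spring kick it back or throw it over. Leave it standing there at full lift, the indicator still in, so that the reading can be taken, and leave the other things on the bench where they lie.

Things in the scene. Friction and masses are not known exactly. Their poses are not given: they have to be found in the camera images.
- fixture: The cam fixture's cream housing on a dark steel foot plate (330 x 400 mm, 12 mm thick, 112 mm ahead of to 218 mm behind the origin). Origin on the bench straight below the cam spindle's point in the deck; its x axis points along the way the deck rises, away from the robot, y to the left. Highest edge about 210 mm above the bench. It does not move.
- deck: Steel plate sloping up at 28 degrees on the housing, 335 mm up the slope, 200 mm wide. Origin: cam spindle centre on the plate's face, 100 mm above the bench. x straight up the slope, y level to the left, z square out of the plate (28 degrees off vertical, leaning to the robot). Handle and post stand along z; all else on the deck is at most 48 mm high. Plate ends at x = -97 and 237 mm.
- crank (a joint): Crank angle q, rad, counting on over many turns. 0: handle straight down the slope, follower lowest; grows clockwise looking down on the deck: handle at deck x = -55 cos q, y = 55 sin q mm. Starts within 0.75 of 0. Full lift at q = 3.14, 9.42. The half turn before it is heavy (to 8 N at the handle), after it the spring drives the crank on; near full lift and near 0 friction holds it.
- crank_handle (a point): Middle of the crank's black handle, a cylinder 20 mm in diameter and 50 mm long standing square to the deck, 55 mm from the crank's axis; it turns freely on its pin, so one grip serves for all turns. This point is 74 mm above the deck; the handle spans 46 to 96 mm, the steel crank arm below it 34 to 42 mm.
- crank_axis (a point): Point on the crank's axis, level with crank_handle, 74 mm above the deck. Fixed on the deck.
- follower (a joint): Lift of the flat-faced steel follower, m: 0 lowest, 0.016 full lift, = 0.008 (1 - cos q) for crank angle q. It slides up the slope in a spring barrel, pushed by the eccentric disc (64 mm, 8 mm off centre) under the crank arm. Its thin end pin runs up into the indicator's hollow stem.
- indicator (a joint): Swing of the digital indicator's bracket, rad: 0 in against its stop, its stem in line with the follower; grows to 1.0 swung out (anticlockwise looking down on the deck: the post goes up the slope). Starts at 0.6 to 0.9. A stiff pivot: stays where left, takes about 4 to 6 N at the post.
- indicator_post (a point): On the black post of the swing bracket, a cylinder 14 mm in diameter standing square to the deck, top 85 mm above it, free to grip above 32 mm. This point is 66 mm above the deck and 60 mm from the pivot axis; swung in it is at deck x = 123, y = 23 mm. The round dial (56 mm, at most 31 mm high) rides on the same bracket.
- indicator_pivot (a point): Point on the pivot axis of the indicator's bracket, 66 mm above the deck, at deck x = 153, y = 75 mm. The axis is square to the deck.
- spare_cam: Bystander: loose steel disc, 64 mm in diameter and 18 mm thick, lying on the foot plate to the left of the fixture's housing. Origin at the centre of its underside.
- hex_key: Bystander: loose steel hex key, 90 mm by 28 mm, 7 mm thick, lying on the foot plate to the right of the housing. Origin at the middle of the long arm, underneath.
- v_block: Bystander: loose dark steel V-block, 50 x 70 x 51 mm, on the bench to the left. Origin at the centre of its underside.
- bored_block: Bystander: loose steel set-up block with six holes, 50 x 76 x 26 mm, on the bench to the left. Origin at the centre of its underside.
- plug_gauge: Bystander: loose plug gauge lying on the bench to the right, 123 mm long, ends 26 mm in diameter. Origin on the bench under its handle.
- ring_gauge: Bystander: loose steel ring, 76 mm outside, 36 mm bore, 22 mm high, on the bench to the right. Origin at the centre of its underside.
- oil_bottle: Bystander: loose clear bottle with a black cap, 48 mm in diameter and 110 mm tall, standing on the foot plate to the right of the housing. Origin at the centre of its underside.

How it is judged:
On the way, in this order (a step that is already met when the one before it is completed fails the run):
1. the digital indicator is swung in against its stop before the crank is turned (value of joint indicator below 0.06 rad and value of joint crank below 2 rad), for 0.2 s.
2. the cam has gone once over full lift, indicator in (value of joint crank above 3.6 rad and value of joint indicator below 0.06 rad).
At the end, for the whole second after the job is handed in: The crank stands still at the second full lift (follower lifted at least 15.5 of its 16 mm, crank angle within about 0.35 rad of 9.42), and the digital indicator is in against its stop (within 0.06 rad) (value of joint follower above 0.0155 m and value of joint crank between 8.8 and 10.1 rad and velocity of joint crank between -0.05 and 0.05 rad/s and value of joint indicator below 0.06 rad); the robot touches nothing.
It fails at once if the crank is turned or thrown over faster than half a turn a second (3.3 rad/s) (value of joint crank above 0.9 rad and velocity of joint crank above 3.3 rad/s).
It fails at once if once under way the crank kicks back (faster than 1.5 rad/s anticlockwise) (value of joint crank above 0.9 rad and velocity of joint crank below -1.5 rad/s).
It fails at once if a bystander is moved by more than 30 mm (distance of any of spare_cam, hex_key, v_block, bored_block, plug_gauge, ring_gauge, oil_bottle from where it was at the start of the episode above 0.03 m).
It also fails if it takes over 67 s, if anything falls off the work surface, if the arm or the gripper's body presses on something with over 40 N, if the wrist force passes 120 N, or if a joint passes its speed limit or range.

### The arm

A 6-joint arm with a two-finger parallel gripper is mounted at the origin on the work surface. World frame = base frame: x ahead of the robot, y to its left, z up, the work surface at z = 0. Lengths are in m, angles in rad, forces in N, time in s.
With the tool pointing down it reaches from about 0.35 to 0.975 m from the base axis. Payload 4.9 kg.
Tool frame: the origin (TCP) lies at the very end of the fingers, on their centre line; the grasp point (between the pads) lies 19 mm behind it; z points along the fingers, x is the direction in which the jaws open and shut, and the axes are right-handed (so a half turn about z gives the same grasp; the last joint's range is limited). The gripper opens to 85 mm and grips with 20 to 120 N. Pads are 22 mm wide; open, the fingers measure 114 mm over their backs; the gripper's body (76 mm by 85 mm) begins 54 mm behind the grasp point. The pads swing forward as they close: fully open they stand 13 mm farther back than shut.
Start: joints at [1.159, 0.053, 1.613, -0, 1.476, -0.119], TCP at [0.18, 0.598, 0.231] pointing down, gripper open.
Joint ranges: [-3.01, 3.01], [-1.01, 2.22], [0.06, 2.58], [-1.02, 4.17], [0.09, 2.62], [-3.14, 3.14]. Speed limits (rad/s): [2.57, 2.57, 3.14, 3.14, 3.14, 3.14].

### API

Orientations are given as a unit quaternion [w, x, y, z].
In Python, from plant import * gives the robot as it stands.
- The arm moves only by the shell command python3 -m inch 'ROWS'. ROWS is text: rows parted by semicolons, each of 7 numbers parted by spaces: the shift along the tool's x, y, z in m, then the turn, a rotation vector about the tool's x, y, z in rad, then the closure, from 0 (fully open) to 1 (shut). A call has 1 to 10 rows; each row shifts and turns the commanded pose from where the row before left it, along the tool's axes as they then stand; what a row does not reach is not made up. A row lasts 1/12 s, in which the tool goes at most 41.7 mm and 7.16 degrees, less where a joint would pass 70% of its speed; a pose out of reach is approached as far as the arm can. A call with a gripper value outside its range is refused whole. The fingers move at their own pace and stop on an object; the grip force is fixed at half the most. Time passes only in rows, so rows that do not move let the fingers close. It gives the time, the measured TCP pose, the force and the opening at its end, in the units of the state.
- state(): the state, without advancing time (a new reading comes with each control period).
- grab_frame(name): name is "side" or "top"; returns the picture (480x640x3 uint8, blue, green, red); there is no depth.
- camera_info(name): a dict with "vertical_fov" (degrees; the focal length in pixels is half the picture's height over the tangent of half this angle, whatever the lens; pixels are square), "cx", "cy" (the principal point, pixels), "k1" (the pictures are not rectified: a ray, as slopes to the right and down, at radius r is drawn at 1 + k1 r^2 times it, then the intrinsics apply), "origin" and "rotation" of the camera in the world. Camera axes: x right, y down, z forward; pixel columns grow to the right and rows downward; lengths in m; the calibration is good to about 2 mm. A picture is of the moment at which its call begins. camera_info takes no time and is no camera call.
- job_done(): hands the job in, once; it reports no verdict.
The state is a dict: "time": time; "joint_pos": joint angles; "joint_vel": joint speeds; "joint_efforts": joint torques, N m; "tool_pos": TCP position; "tool_rot": TCP orientation; "contact_force": force on the tool from outside, world axes, zero at the start; "ft_torque": the same for the moment, N m; "gripper_width": opening from 0.0 (shut) to 1.0 (fully open).
Only numpy, scipy, OpenCV 4.12 (cv2) and the standard library are available. Lean on these libraries where they do the work, as an engineer would, in place of code of your own. Each camera call takes 0.05 s, during which the arm holds its last target.

## Working session

There is one attempt and no reset: what is moved stays moved. The work goes in short steps, Python scripts to look and compute and a shell command to move; the robot and the scene stay as the last step left them, time stands still between calls to the robot, and variables do not carry over. Pictures are saved under pics/ and viewed, and the job is handed in when it is done.

```bash
ls; mkdir -p pics
python3 - <<'E'
from plant import *
import cv2
print(state())
for n in ("side","top"):
    print(n,camera_info(n)); cv2.imwrite(f"pics/{n}0.png",grab_frame(n))
E
```

```text
pics
{'time': 0.0, 'joint_pos': array([ 1.15900434e+00,  5.33713991e-02,  1.61431356e+00, -3.89273635e-05,
        1.47600767e+00, -1.18995622e-01]), 'joint_vel': array([-0.00025306,  0.00052764,  0.00065897,  0.00159825,  0.00105353,
        0.00102554]), 'joint_efforts': array([ 3.28719514e-03, -3.93671072e+01, -3.70189655e+01,  1.37516322e-04,
        6.72414477e-03, -1.68649755e-06]), 'tool_pos': array([0.18014564, 0.59781201, 0.23004233]), 'tool_rot': array([ 5.38533908e-04,  8.02691010e-01,  5.96394198e-01, -9.01567763e-04]), 'contact_force': array([ 0.29089856,  0.07726111, -0.90436377]), 'ft_torque': array([ 0.03465188,  0.01456325, -0.02043792]), 'gripper_width': 0.9992367392765343}
side {'vertical_fov': 53.41099894784908, 'cx': 325.7969406535738, 'cy': 241.6468052114653, 'k1': -0.016774590255974216, 'origin': array([ 0.24271207, -0.84019773,  0.98618637]), 'rotation': array([-0.40452436,  0.89127038, -0.18804026,  0.08147397])}
top {'vertical_fov': 50.348693967636635, 'cx': 323.7528207142391, 'cy': 228.6239118864072, 'k1': -0.020135504481286856, 'origin': array([0.56762539, 0.00863441, 1.45762311]), 'rotation': array([ 0.01044291, -0.70696894,  0.70706338, -0.01213398])}
```

View pics/side0.png

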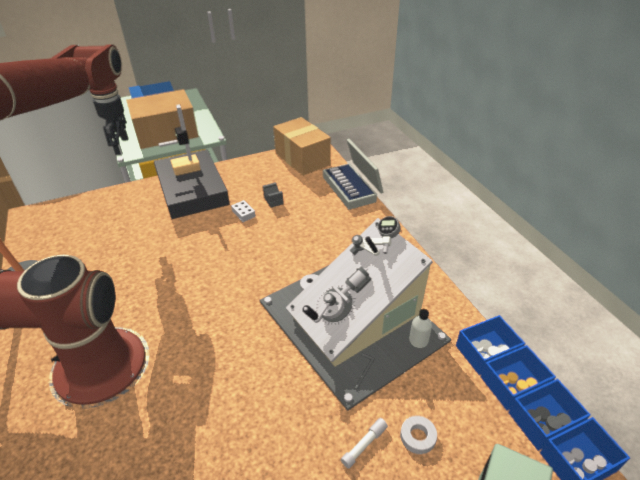

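View pics/top0.png

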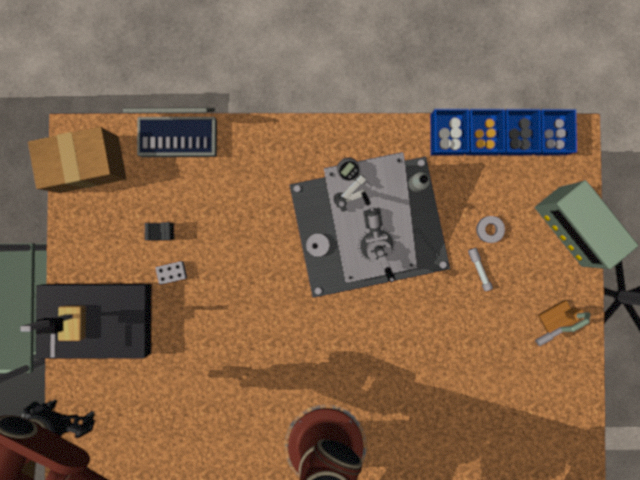

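The pictures show the fixture ahead of the robot: in the top view its foot plate spans about (290–450, 155–297). The handle is near (391,274) and the post near (366,200). I'll zoom in next.

Run:
```python
import cv2
t=cv2.imread("pics/top0.png")[145:305,280:460]; cv2.imwrite("pics/topz.png",cv2.resize(t,None,fx=3.7,fy=3.7,interpolation=cv2.INTER_CUBIC))
s=cv2.imread("pics/side0.png")[210:410,255:455]; cv2.imwrite("pics/sidez.png",cv2.resize(s,None,fx=3,fy=3,interpolation=cv2.INTER_CUBIC))
```

```text
(no output)
```

View pics/topz.png

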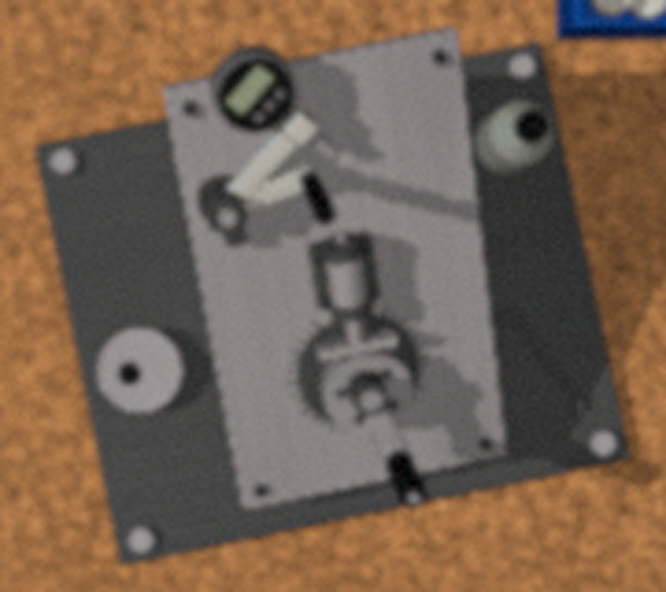

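View pics/sidez.png

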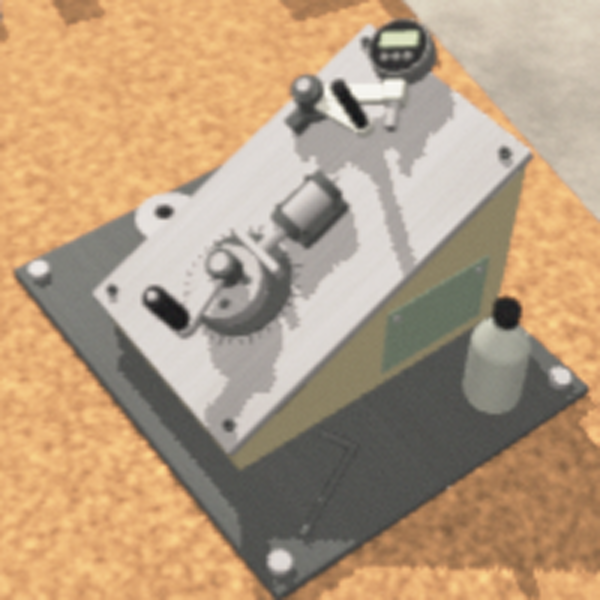

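```bash
cat > h.py <<'E'
import numpy as np
from scipy.spatial.transform import Rotation as R
from scipy.optimize import least_squares
from plant import *
def proj(n,P):
    c=camera_info(n); q=c["rotation"]; M=R.from_quat([q[1],q[2],q[3],q[0]]).as_matrix()
    p=(np.atleast_2d(P)-c["origin"])@M; s=p[:,:2]/p[:,2:]; f=240/np.tan(np.radians(c["vertical_fov"])/2)
    s=s*(1+c["k1"]*(s**2).sum(1,keepdims=True)); return s*f+[c["cx"],c["cy"]]
a=np.radians(28)
def fix(v,F): # fixture->world, F=x,y,yaw
    Rz=R.from_euler('z',v[2]).as_matrix(); return np.atleast_2d(F)@Rz.T+[v[0],v[1],0]
D=np.array([[np.cos(a),0,-np.sin(a)],[0,1,0],[np.sin(a),0,np.cos(a)]])
def deck(v,P): return fix(v,np.atleast_2d(P)@D.T+[0,0,.1])
TZ=lambda p:np.array(p)/3.7+[280,145]-.35
SZ=lambda p:np.array(p)/3.+[255,210]-.33
E
cat > fit.py <<'E'
from h import *
pl=lambda x,y:[x,y,.012]
foot=np.array([pl(-.112,.2),pl(-.112,-.2),pl(.218,.2),pl(.218,-.2)])
dk=np.array([[-.097,.1,0],[-.097,-.1,0],[.237,.1,0],[.237,-.1,0]])
tf=TZ([(122,562),(627,457),(38,147),(540,45)]); td=TZ([(243,508),(507,455),(163,88),(458,28)])
sf=SZ([(15,270),(280,597),(588,390)]); sd=SZ([(93,292),(232,455),(375,25),(532,153)])
def r(v):
    F=fix(v,foot);K=deck(v,dk)
    return np.r_[(proj("top",F)-tf).ravel(),(proj("top",K)-td).ravel(),(proj("side",F[[0,1,3]])-sf).ravel(),(proj("side",K)-sd).ravel()]
s=least_squares(r,[.6,0,.2],loss='soft_l1'); v=s.x; print(v.round(4)); print(r(v).reshape(-1,2).round(1).tolist())
for q in np.arange(-.8,.81,.2):
    pts=deck(v,[[-.055*np.cos(q),.055*np.sin(q),h] for h in(.046,.096)])
    print(round(q,1),((proj("top",pts)-[280,145]+.35)*3.7).round().tolist(),((proj("side",pts)-[255,210]+.33)*3).round().tolist())
for p in np.arange(.5,1.01,.1):
    c,s_=np.cos(p),np.sin(p); x,y=c*-.03-s_*-.052,s_*-.03+c*-.052
    pts=deck(v,[[.153+x,.075+y,h] for h in(.032,.085)])
    print(round(p,1),((proj("top",pts)-[280,145]+.35)*3.7).round().tolist(),((proj("side",pts)-[255,210]+.33)*3).round().tolist())
E
python3 fit.py
```

```text
[ 0.5701 -0.1359  0.2025]
[[-0.3, 0.7], [1.6, 0.4], [-0.9, -1.4], [1.0, -1.9], [0.5, 0.0], [0.4, -0.4], [0.7, 0.0], [0.7, 0.0], [-0.8, -0.8], [-0.5, 0.2], [1.5, -1.2], [-0.4, 0.0], [-1.2, -0.6], [-1.9, -0.7], [0.5, -0.6]]
-0.8 [[434.0, 433.0], [450.0, 469.0]] [[215.0, 328.0], [188.0, 304.0]]
-0.6 [[423.0, 444.0], [439.0, 480.0]] [[202.0, 328.0], [175.0, 304.0]]
-0.4 [[411.0, 453.0], [427.0, 489.0]] [[190.0, 325.0], [163.0, 301.0]]
-0.2 [[397.0, 460.0], [412.0, 497.0]] [[179.0, 319.0], [152.0, 295.0]]
-0.0 [[382.0, 464.0], [397.0, 501.0]] [[170.0, 311.0], [143.0, 287.0]]
0.2 [[367.0, 466.0], [381.0, 503.0]] [[164.0, 302.0], [137.0, 278.0]]
0.4 [[352.0, 465.0], [365.0, 502.0]] [[159.0, 291.0], [132.0, 266.0]]
0.6 [[338.0, 462.0], [351.0, 499.0]] [[157.0, 279.0], [130.0, 254.0]]
0.8 [[325.0, 456.0], [337.0, 492.0]] [[158.0, 266.0], [131.0, 241.0]]
0.5 [[317.0, 197.0], [331.0, 229.0]] [[350.0, 127.0], [329.0, 96.0]]
0.6 [[316.0, 189.0], [330.0, 220.0]] [[355.0, 122.0], [334.0, 90.0]]
0.7 [[313.0, 181.0], [327.0, 212.0]] [[360.0, 117.0], [339.0, 85.0]]
0.8 [[310.0, 174.0], [324.0, 204.0]] [[364.0, 111.0], [343.0, 79.0]]
0.9 [[306.0, 167.0], [320.0, 197.0]] [[367.0, 105.0], [347.0, 72.0]]
1.0 [[301.0, 160.0], [315.0, 190.0]] [[370.0, 98.0], [350.0, 66.0]]
```

```bash
cat >> h.py <<'E'
V=np.array([ 0.5701,-0.1359,0.2025])
def cur():
    s=state(); q=s["tool_rot"]; return np.array(s["tool_pos"]),R.from_quat([q[1],q[2],q[3],q[0]])
DR=R.from_matrix(R.from_euler('z',V[2]).as_matrix()@D)
def tgt(P,jaw): # deck TCP pos, jaw angle from deck x (ccw seen from above)
    x=np.array([np.cos(jaw),np.sin(jaw),0]); z=np.array([0,0,-1.]); y=np.cross(z,x)
    return deck(V,P)[0],DR*R.from_matrix(np.c_[x,y,z])
def plan(p,Rt,n,cp=None,cr=None):
    if cp is None: cp,cr=cur()
    w=(cr.inv()*Rt).as_rotvec()
    print("from",cp.round(3),"to",p.round(3),"rot",w.round(3),"rows",n)
    dp=(p-cp)/n; r=cr
    for k in range(n):
        print(*(r.inv().apply(dp)).round(4),*(w/n).round(4)); r=r*R.from_rotvec(w/n)
def where():
    p,r=cur(); d=DR.inv().apply(p-deck(V,[0,0,0])[0]); x=DR.inv().apply(r.apply([1,0,0])); z=DR.inv().apply(r.apply([0,0,1]))
    s=state(); print("t",round(s["time"],2),"deck",(d*1000).round(1),"jaw",np.arctan2(x[1],x[0]).round(3),"z",z.round(3),"F",s["contact_force"].round(1),"w",round(s["gripper_width"],3),"j",s["joint_pos"].round(2))
E
python3 - <<'E'
from h import *
where()
p1=np.array([.30,.40,.40]);r0=cur()[1]
plan(p1,r0,7)
p,r=tgt([.162,.016,.135],0.); print((r0.inv()*r).as_rotvec(),(r0.inv()*tgt([0,0,0],np.pi)[1]).as_rotvec())
plan(p,r,16,p1,r0)
E
```

```text
t 0.1 deck [-145.8  797.2  225. ] jaw 1.127 z [-0.47  -0.002 -0.882] F [-0.1  0.5 -0. ] w 1.0 j [ 1.16  0.05  1.61 -0.    1.48 -0.12]
from [0.18  0.598 0.23 ] to [0.3 0.4 0.4] rot [0. 0. 0.] rows 7
-0.0222 0.0245 -0.0242 0.0 0.0 0.0
-0.0222 0.0245 -0.0242 0.0 0.0 0.0
-0.0222 0.0245 -0.0242 0.0 0.0 0.0
-0.0222 0.0245 -0.0242 0.0 0.0 0.0
-0.0222 0.0245 -0.0242 0.0 0.0 0.0
-0.0222 0.0245 -0.0242 0.0 0.0 0.0
-0.0222 0.0245 -0.0242 0.0 0.0 0.0
[-0.26178375  0.44204249  1.05349051] [-0.50507971 -0.29911528 -2.01740256]
from [0.3 0.4 0.4] to [ 0.645 -0.104  0.295] rot [-0.262  0.442  1.053] rows 16
-0.0239 0.0297 0.0066 -0.0164 0.0276 0.0658
-0.0221 0.0311 0.0064 -0.0164 0.0276 0.0658
-0.0202 0.0324 0.0064 -0.0164 0.0276 0.0658
-0.0182 0.0336 0.0064 -0.0164 0.0276 0.0658
-0.0161 0.0346 0.0065 -0.0164 0.0276 0.0658
-0.014 0.0355 0.0066 -0.0164 0.0276 0.0658
-0.0118 0.0362 0.0069 -0.0164 0.0276 0.0658
-0.0096 0.0368 0.0072 -0.0164 0.0276 0.0658
-0.0074 0.0373 0.0075 -0.0164 0.0276 0.0658
-0.0051 0.0376 0.008 -0.0164 0.0276 0.0658
-0.0029 0.0377 0.0085 -0.0164 0.0276 0.0658
-0.0006 0.0377 0.0091 -0.0164 0.0276 0.0658
0.0016 0.0375 0.0097 -0.0164 0.0276 0.0658
0.0038 0.0371 0.0104 -0.0164 0.0276 0.0658
0.0059 0.0366 0.0111 -0.0164 0.0276 0.0658
0.008 0.036 0.0119 -0.0164 0.0276 0.0658
```

```bash
python3 -m inch '-0.022 0.024 -0.024 0 0 0 0.3; -0.022 0.024 -0.024 0 0 0 0.3; -0.022 0.024 -0.024 0 0 0 0.3; -0.022 0.024 -0.024 0 0 0 0.3; -0.022 0.024 -0.024 0 0 0 0.3; -0.022 0.024 -0.024 0 0 0 0.3; -0.022 0.024 -0.024 0 0 0 0.3'
python3 -m inch '-0.024 0.03 0.006 -0.016 0.028 0.066 0.3; -0.022 0.031 0.006 -0.016 0.028 0.066 0.3; -0.02 0.032 0.006 -0.016 0.028 0.066 0.3; -0.018 0.034 0.006 -0.016 0.028 0.066 0.3; -0.016 0.035 0.006 -0.016 0.028 0.066 0.3; -0.014 0.035 0.006 -0.016 0.028 0.066 0.3; -0.012 0.036 0.006 -0.016 0.028 0.066 0.3; -0.01 0.037 0.006 -0.016 0.028 0.066 0.3; -0.007 0.037 0.006 -0.016 0.028 0.066 0.3; -0.005 0.037 0.006 -0.016 0.028 0.066 0.3'
python3 - <<'E'
from h import *
where()
p,r=tgt([.162,.016,.135],0.)
plan(p,r,6)
E
```

```text
time: 0.68
tool_pos: [0.297, 0.4008, 0.3999]
tool_rot: [0.0, 0.803, 0.597, -0.0]
contact_force: [1.3, 0.4, -0.3]
gripper_width: 0.7
time: 1.52
tool_pos: [0.5109, 0.0859, 0.3401]
tool_rot: [-0.019, 0.942, 0.296, 0.157]
contact_force: [-0.5, -0.1, 0.6]
gripper_width: 0.699
t 1.52 deck [100.9 229.2 218.3] jaw 0.398 z [-0.177  0.069 -0.982] F [-0.5 -0.1  0.6] w 0.699 j [-0.06 -0.46  1.9   0.15  1.42 -0.67]
from [0.511 0.086 0.34 ] to [ 0.645 -0.104  0.295] rot [-0.103  0.162  0.388] rows 6
-0.0024 0.0383 0.0094 -0.0171 0.027 0.0646
-0.0002 0.0382 0.01 -0.0171 0.027 0.0646
0.002 0.038 0.0107 -0.0171 0.027 0.0646
0.0041 0.0376 0.0114 -0.0171 0.027 0.0646
0.0062 0.037 0.0122 -0.0171 0.027 0.0646
0.0082 0.0364 0.013 -0.0171 0.027 0.0646
```

```bash
python3 -m inch '-0.002 0.038 0.008 -0.017 0.027 0.065 0.3; 0 0.038 0.009 -0.017 0.027 0.065 0.3; 0.002 0.038 0.01 -0.017 0.027 0.065 0.3; 0.004 0.038 0.011 -0.017 0.027 0.065 0.3; 0.006 0.037 0.012 -0.017 0.027 0.065 0.3; 0.008 0.036 0.012 -0.017 0.027 0.065 0.3; 0 0 0 0 0 0 0.3; 0 0 0 0 0 0 0.3'
python3 - <<'E'
from h import *
import cv2
where()
p,r=tgt([.162,.016,.12],0.)
plan(p,r,1)
t=grab_frame("top");t=t[145:305,280:460]; cv2.imwrite("pics/t1.png",cv2.resize(t,None,fx=3.7,fy=3.7,interpolation=cv2.INTER_CUBIC))
s=grab_frame("side");s=s[160:360,255:455]; cv2.imwrite("pics/s1.png",cv2.resize(s,None,fx=3,fy=3,interpolation=cv2.INTER_CUBIC))
E
```

```text
time: 2.18
tool_pos: [0.6429, -0.1032, 0.2978]
tool_rot: [-0.026, 0.966, 0.098, 0.238]
contact_force: [0.4, 0.4, 0.1]
gripper_width: 0.701
t 2.18 deck [161.6  17.4 138.1] jaw -0.001 z [-0.005  0.003 -1.   ] F [0.4 0.4 0.1] w 0.701 j [-0.39 -0.19  1.79  0.29  1.15 -0.65]
from [ 0.643 -0.103  0.298] to [ 0.652 -0.103  0.282] rot [-0.003  0.005 -0.001] rows 1
0.0005 0.0014 0.0181 -0.0028 0.0051 -0.0013
```

View pics/s1.png

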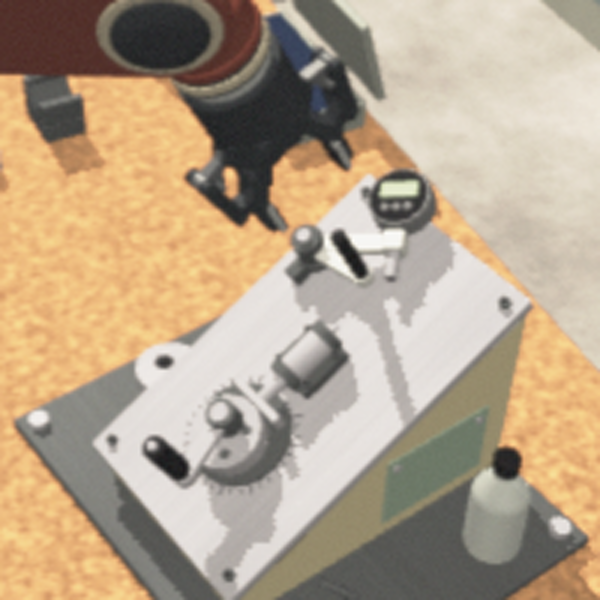

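View pics/t1.png

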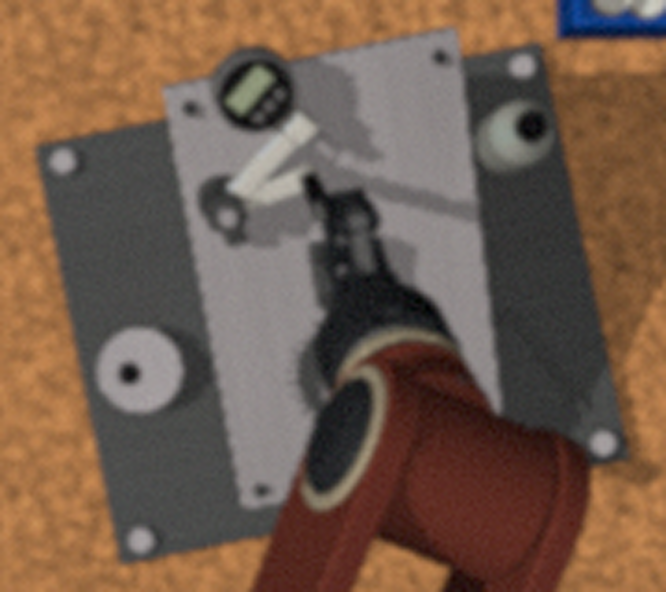

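The arm stands over the post. In the side crop the post top is at (337,234) and the fingertips straddle (310,190). I'll descend now.

```bash
python3 -m inch '0 0.002 0.02 -0.003 0.005 0 0.3; 0 0 0.02 0 0 0 0.3; 0 0 0.02 0 0 0 0.3; 0 0 0.018 0 0 0 0.3; 0 0 0.008 0 0 0 0.3; 0 0 0 0 0 0 0.3'
python3 - <<'E'
from h import *
import cv2
where()
s=grab_frame("side");s=s[160:360,255:455]; cv2.imwrite("pics/s2.png",cv2.resize(s,None,fx=3,fy=3,interpolation=cv2.INTER_CUBIC))
E
```

```text
time: 2.78
tool_pos: [0.6827, -0.0939, 0.2224]
tool_rot: [-0.025, 0.965, 0.1, 0.241]
contact_force: [-0.1, 0.1, -0.1]
gripper_width: 0.703
t 2.78 deck [162.3  18.5  52.4] jaw 0.003 z [ 0.001  0.001 -1.   ] F [-0.1  0.1 -0.1] w 0.703 j [-0.35 -0.06  1.79  0.3   1.   -0.66]
```

View pics/s2.png

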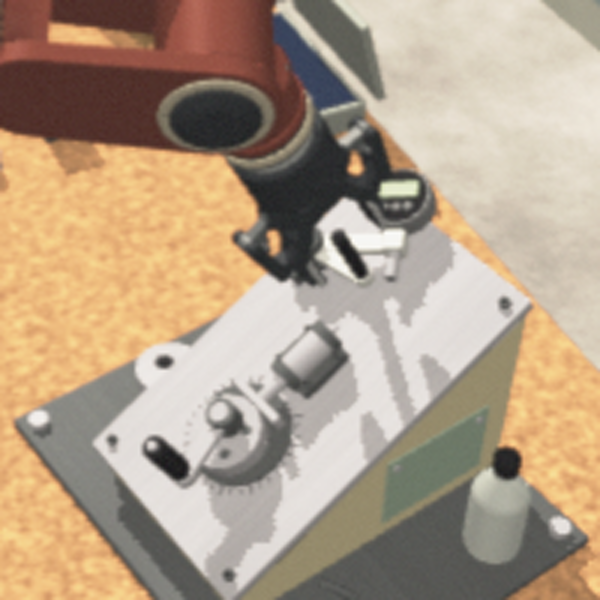

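Run:
```python
from h import *
for P in ([.127,.0185,.052],[.197,.0185,.052],[.162,.0185,.052],[.162,.016,.085],[.162,.016,.032],[.127,.0185,.075],[.197,.0185,.075],[.127,.04,.06],[.197,.04,.06]):
    q=deck(V,P); print(P,((proj("side",q)-[255,160]+.33)*3).round(), ((proj("top",q)-[280,145]+.35)*3.7).round())
```

```text
[0.127, 0.0185, 0.052] [[318. 285.]] [[322. 243.]]
[0.197, 0.0185, 0.052] [[380. 224.]] [[307. 147.]]
[0.162, 0.0185, 0.052] [[349. 254.]] [[315. 196.]]
[0.162, 0.016, 0.085] [[338. 236.]] [[328. 214.]]
[0.162, 0.016, 0.032] [[359. 268.]] [[314. 184.]]
[0.127, 0.0185, 0.075] [[308. 271.]] [[329. 257.]]
[0.197, 0.0185, 0.075] [[371. 210.]] [[313. 159.]]
[0.127, 0.04, 0.06] [[298. 265.]] [[293. 255.]]
[0.197, 0.04, 0.06] [[360. 205.]] [[277. 158.]]
```

Run:
```python
from h import *
import cv2
s=grab_frame("side");s=s[200:270,325:405]; s=cv2.resize(s,None,fx=8,fy=8,interpolation=cv2.INTER_CUBIC); cv2.imwrite("pics/s3.png",cv2.convertScaleAbs(s,alpha=1.8,beta=20))
s=grab_frame("top");s=s[170:230,330:410]; s=cv2.resize(s,None,fx=8,fy=8,interpolation=cv2.INTER_CUBIC); cv2.imwrite("pics/t3.png",cv2.convertScaleAbs(s,alpha=1.8,beta=20))
```

```text
(no output)
```

View pics/s3.png

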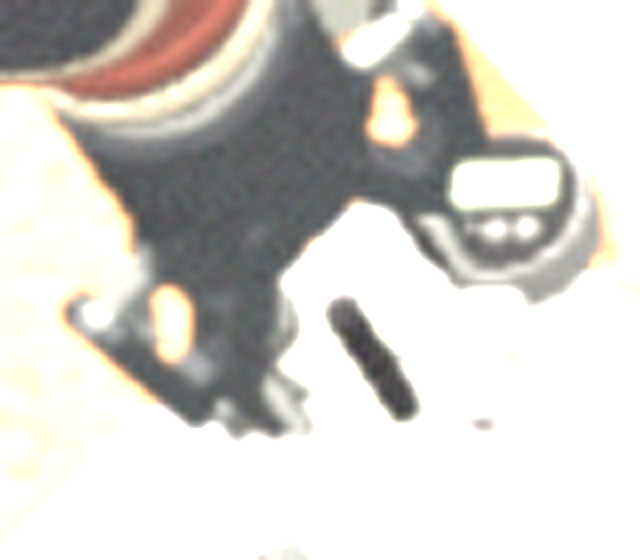

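View pics/t3.png

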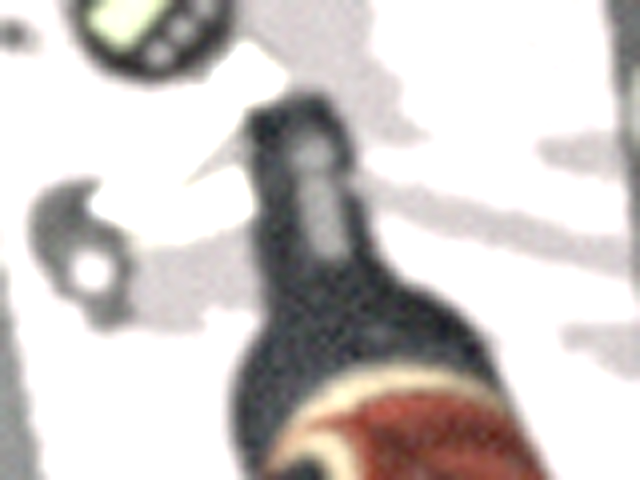

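The post (372,355) lies between the two fingertips (about (285,430) and (450,275)), within about 2 mm of centre. I'll close on it.

```bash
python3 -m inch '0 0.001 0 0 0 0 0.6; 0 0 0 0 0 0 0.8; 0 0 0 0 0 0 0.95; 0 0 0 0 0 0 0.95; 0 0 0 0 0 0 0.95; 0 0 0 0 0 0 0.95; 0 0 0 0 0 0 0.95'
python3 -c "
from h import *
where()"
```

```text
time: 3.52
tool_pos: [0.6831, -0.0971, 0.2251]
tool_rot: [-0.024, 0.965, 0.099, 0.242]
contact_force: [-5.7, -0.5, 3.4]
gripper_width: 0.14
t 3.52 deck [163.3  15.3  54.8] jaw 0.002 z [ 0.002 -0.002 -1.   ] F [-5.7 -0.5  3.4] w 0.14 j [-0.35 -0.06  1.79  0.3   1.   -0.66]
```

```bash
python3 -m inch '-0.0044 0.0006 0 0 0 0.07 0.95; -0.0044 0.0006 0 0 0 0.07 0.95; -0.0044 0.0006 0 0 0 0.07 0.95; -0.0044 0.0006 0 0 0 0.07 0.95; -0.0044 0.0006 0 0 0 0.07 0.95; -0.0044 0.0006 0 0 0 0.07 0.95; -0.0044 0.0006 0 0 0 0.07 0.95; -0.0044 0.0006 0 0 0 0.07 0.95'
python3 -c "
from h import *
where()"
```

```text
time: 4.18
tool_pos: [0.6536, -0.1002, 0.2094]
tool_rot: [-0.089, 0.954, -0.174, 0.228]
contact_force: [3.0, -1.9, 0.8]
gripper_width: 0.146
t 4.18 deck [129.9  18.1  54.8] jaw -0.562 z [ 0.006 -0.004 -1.   ] F [ 3.  -1.9  0.8] w 0.146 j [-0.37 -0.11  1.87  0.31  0.98 -0.14]
```

```bash
python3 -m inch '-0.0044 0.0006 0 0 0 0.07 0.95; -0.0044 0.0006 0 0 0 0.07 0.95; -0.002 0.0003 0 0 0 0.03 0.95;0 0 0 0 0 0 0.95'
python3 -c "
from h import *
where()"
```

```text
time: 4.52
tool_pos: [0.6451, -0.0977, 0.2053]
tool_rot: [-0.108, 0.936, -0.253, 0.221]
contact_force: [8.3, -4.7, -1.0]
gripper_width: 0.146
t 4.52 deck [121.1  22.3  54.9] jaw -0.729 z [ 0.009 -0.006 -1.   ] F [ 8.3 -4.7 -1. ] w 0.146 j [-0.38 -0.13  1.9   0.31  0.97  0.03]
```

```bash
python3 -m inch '-0.003 0.0004 0 0 0 0 0.95;0 0 0 0 0 0 0.95;0 0 0 0 0 0 0.95'
python3 -c "
from h import *
where()"
```

```text
time: 4.77
tool_pos: [0.6451, -0.0977, 0.2054]
tool_rot: [-0.107, 0.935, -0.253, 0.225]
contact_force: [21.9, -6.6, -6.5]
gripper_width: 0.141
t 4.77 deck [121.1  22.4  55. ] jaw -0.728 z [ 0.015 -0.011 -1.   ] F [21.9 -6.6 -6.5] w 0.141 j [-0.37 -0.14  1.9   0.31  0.97  0.03]
```

The force rose to 23 N and the tool stayed still, so the bracket is on its stop. I'll relax, open, retract and check.

```bash
python3 -m inch '0.004 -0.0005 0 0 0 0 0.95;0 0 0 0 0 0 0.95;0 0 0 0 0 0 0.7;0 0 0 0 0 0 0.6;0 0 0 0 0 0 0.6;0 0 -0.02 0 0 0 0.6;0 0 -0.03 0 0 0 0.6;0 0 -0.03 0 0 0 0.6'
python3 - <<'E'
from h import *
import cv2
where()
s=grab_frame("side");s=s[160:360,255:455]; cv2.imwrite("pics/s4.png",cv2.resize(s,None,fx=3,fy=3,interpolation=cv2.INTER_CUBIC))
for p in (0,.06,.1):
    c,s_=np.cos(p),np.sin(p); x,y=c*-.03-s_*-.052,s_*-.03+c*-.052
    print(p,((proj("side",deck(V,[[.153+x,.075+y,h] for h in(.032,.085)]))-[255,160]+.33)*3).round().tolist())
q=-.2
p,r=tgt([-.055*np.cos(q),.055*np.sin(q),.14],np.pi/2); 
print(p,(cur()[1].inv()*r).as_rotvec()); print((cur()[1].inv()*tgt([0,0,0],-np.pi/2)[1]).as_rotvec())
E
```

```text
time: 5.43
tool_pos: [0.6059, -0.1032, 0.2729]
tool_rot: [-0.109, 0.937, -0.252, 0.216]
contact_force: [0.8, -0.2, 0.2]
gripper_width: 0.398
t 5.43 deck [117.9  24.8 133.1] jaw -0.729 z [ 0.     0.001 -1.   ] F [ 0.8 -0.2  0.2] w 0.398 j [-0.42 -0.27  1.9   0.31  1.13  0.03]
0 [[319.0, 296.0], [297.0, 266.0]]
0.06 [[323.0, 295.0], [301.0, 264.0]]
0.1 [[326.0, 294.0], [304.0, 263.0]]
[ 0.46129295 -0.16939436  0.19830643] [ 0.011317   -0.00899832 -2.29711489]
[-0.00736318 -0.00926052  0.84443756]
```

View pics/s4.png

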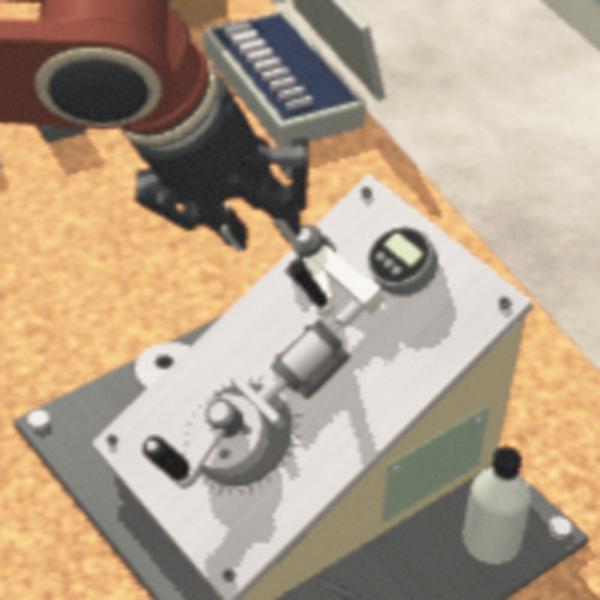

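In the side crop the post is at (297–320, 266–300), which matches swing 0, and the stem lines up with the follower. Next is the handle.

Run:
```python
from h import *
q=-.2
plan(*tgt([-.055*np.cos(q),.055*np.sin(q),.14],-np.pi/2),9)
```

```text
from [ 0.607 -0.105  0.282] to [ 0.461 -0.169  0.198] rot [-0.007 -0.009  0.844] rows 9
-0.0122 0.0159 -0.0001 -0.0008 -0.001 0.0938
-0.0106 0.017 -0.0001 -0.0008 -0.001 0.0938
-0.009 0.0179 -0.0001 -0.0008 -0.001 0.0938
-0.0073 0.0187 -0.0001 -0.0008 -0.001 0.0938
-0.0055 0.0193 -0.0 -0.0008 -0.001 0.0938
-0.0037 0.0197 -0.0 -0.0008 -0.001 0.0938
-0.0018 0.0199 0.0 -0.0008 -0.001 0.0938
0.0001 0.02 0.0 -0.0008 -0.001 0.0938
0.0019 0.0199 0.0 -0.0008 -0.001 0.0938
```

```bash
python3 -m inch '-0.012 0.016 0 -0.001 -0.001 0.094 0.5; -0.011 0.017 0 -0.001 -0.001 0.094 0.5; -0.009 0.018 0 -0.001 -0.001 0.094 0.5; -0.007 0.019 0 -0.001 -0.001 0.094 0.5; -0.005 0.019 0 -0.001 -0.001 0.094 0.4; -0.004 0.02 0 -0.001 -0.001 0.094 0.4; -0.002 0.02 0 -0.001 -0.001 0.094 0.4; 0 0.02 0 -0.001 -0.001 0.094 0.4; 0.002 0.02 0 -0.001 -0.001 0.094 0.4; 0 0 0 0 0 0 0.4'
python3 - <<'E'
from h import *
import cv2
where()
q=-.2
plan(*tgt([-.055*np.cos(q),.055*np.sin(q),.055],-np.pi/2),1)
s=grab_frame("side");s=s[160:360,225:425]; cv2.imwrite("pics/s5.png",cv2.resize(s,None,fx=3,fy=3,interpolation=cv2.INTER_CUBIC))
E
```

```text
time: 6.32
tool_pos: [0.4578, -0.1688, 0.1882]
tool_rot: [-0.185, 0.751, -0.617, 0.147]
contact_force: [-0.6, -0.2, -0.9]
gripper_width: 0.598
t 6.32 deck [-61.6  -9.7 132.6] jaw -1.58 z [-0.011  0.005 -1.   ] F [-0.6 -0.2 -0.9] w 0.598 j [-0.73 -0.53  2.22  0.41  1.18  0.54]
from [ 0.458 -0.169  0.188] to [ 0.5   -0.161  0.123] rot [ 0.011  0.005 -0.009] rows 1
0.0015 -0.0086 0.0775 0.0111 0.0045 -0.0089
```

View pics/s5.png

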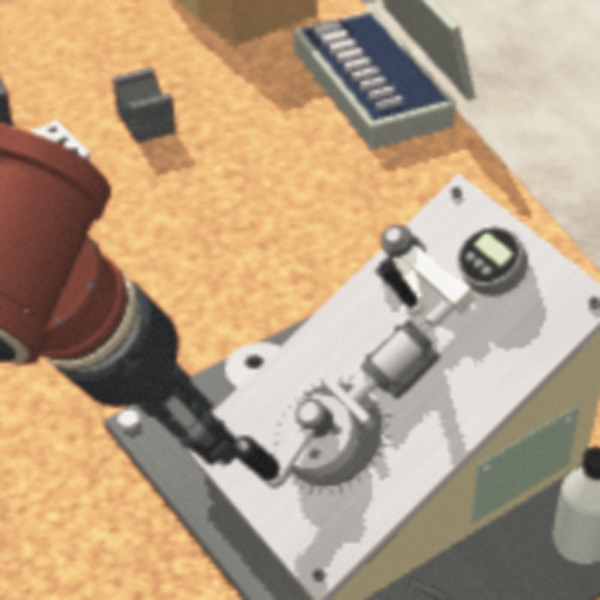

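```bash
python3 -m inch '0.001 -0.0085 0 0.011 0.0045 -0.009 0.4; 0 0 0.015 0 0 0 0.4; 0 0 0 0 0 0 0.4'
python3 - <<'E'
from h import *
import cv2
where()
s=grab_frame("side");s=s[270:350,265:345]; cv2.imwrite("pics/s6.png",cv2.resize(s,None,fx=7,fy=7,interpolation=cv2.INTER_CUBIC))
s=grab_frame("top");s=s[240:300,360:420]; cv2.imwrite("pics/t6.png",cv2.resize(s,None,fx=8,fy=8,interpolation=cv2.INTER_CUBIC))
q=-.2
P=[[-.055*np.cos(q),.055*np.sin(q),h] for h in (.046,.096,.12)]
print(((proj("side",deck(V,P))-[265,270]+.4)*7).round())
print(((proj("top",deck(V,P))-[360,240]+.4)*8).round())
E
```

```text
time: 6.62
tool_pos: [0.4759, -0.1661, 0.1814]
tool_rot: [-0.188, 0.754, -0.61, 0.154]
contact_force: [-0.4, 0.6, -1.3]
gripper_width: 0.601
t 6.62 deck [-48.6 -10.6 118.1] jaw -1.563 z [ 0.003  0.    -1.   ] F [-0.4  0.6 -1.3] w 0.601 j [-0.7  -0.48  2.21  0.42  1.13  0.54]
[[349. 325.]
 [286. 270.]
 [254. 241.]]
[[219. 235.]
 [252. 314.]
 [268. 354.]]
```

View pics/s6.png

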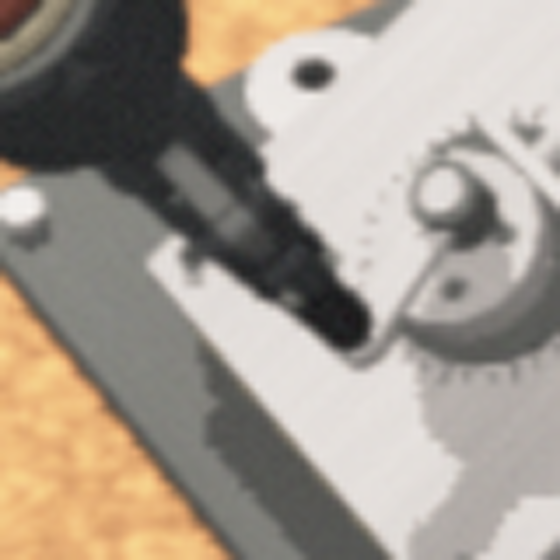

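View pics/t6.png

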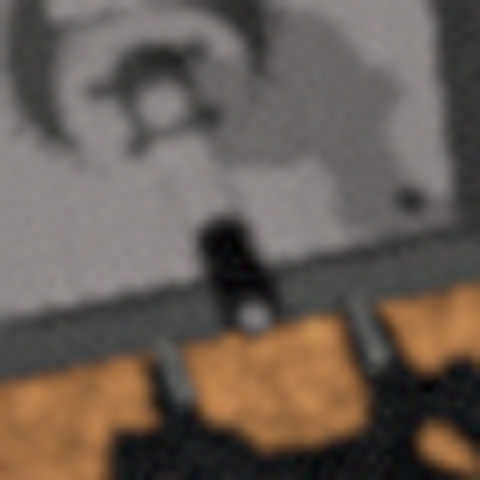

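In the top crop the handle (255,315) lies midway between the fingertips, (165,345) and (360,300). I'll move 5 mm down the slope and then descend.

```bash
python3 -m inch '0 0.0055 0 0 0 0 0.4; 0 0 0.02 0 0 0 0.4; 0 0 0.02 0 0 0 0.4; 0 0 0.015 0 0 0 0.4; 0 0 0.007 0 0 0 0.4;0 0 0 0 0 0 0.4'
python3 - <<'E'
from h import *
import cv2
where()
s=grab_frame("top");s=s[240:300,360:420]; cv2.imwrite("pics/t7.png",cv2.resize(s,None,fx=8,fy=8,interpolation=cv2.INTER_CUBIC))
E
```

```text
time: 7.22
tool_pos: [0.4982, -0.1615, 0.1231]
tool_rot: [-0.188, 0.753, -0.611, 0.153]
contact_force: [-1.0, 0.2, 0.9]
gripper_width: 0.604
t 7.22 deck [-55.9 -10.6  55.9] jaw -1.566 z [ 0.001  0.001 -1.   ] F [-1.   0.2  0.9] w 0.604 j [-0.65 -0.35  2.22  0.44  0.99  0.52]
```

View pics/t7.png

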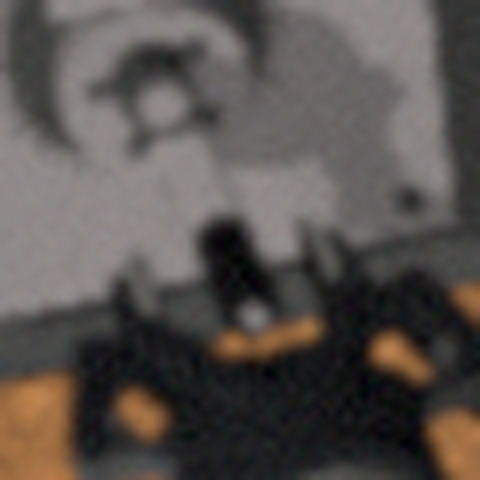

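The handle is between the fingers, so I'll close.

```bash
python3 -m inch '0 -0.001 0 0 0 0 0.6; 0 0 0 0 0 0 0.75; 0 0 0 0 0 0 0.9; 0 0 0 0 0 0 0.9; 0 0 0 0 0 0 0.9; 0 0 0 0 0 0 0.9'
python3 -c "
from h import *
where()"
```

```text
time: 7.77
tool_pos: [0.5001, -0.1628, 0.1268]
tool_rot: [-0.188, 0.753, -0.611, 0.156]
contact_force: [-5.5, 0.1, 6.1]
gripper_width: 0.227
t 7.77 deck [-52.7 -12.3  58.4] jaw -1.565 z [ 0.004 -0.003 -1.   ] F [-5.5  0.1  6.1] w 0.227 j [-0.65 -0.36  2.21  0.44  0.99  0.52]
```

```bash
cat >> h.py <<'E'
def table(q0,dq,n):
    for k in range(n):
        a_,b=q0+k*dq,q0+(k+1)*dq
        print(round(b,2),"|",round(-55*(np.sin(b)-np.sin(a_)),1),round(55*(np.cos(b)-np.cos(a_)),1))
E
python3 -c "
from h import *
table(-.22,.06,2);table(-.1,.12,20)"
```

```text
-0.16 | -3.2 0.6
-0.1 | -3.3 0.4
0.02 | -6.6 0.3
0.14 | -6.6 -0.5
0.26 | -6.5 -1.3
0.38 | -6.3 -2.1
0.5 | -6.0 -2.8
0.62 | -5.6 -3.5
0.74 | -5.1 -4.1
0.86 | -4.6 -4.7
0.98 | -4.0 -5.2
1.1 | -3.3 -5.7
1.22 | -2.6 -6.0
1.34 | -1.9 -6.3
1.46 | -1.1 -6.5
1.58 | -0.3 -6.6
1.7 | 0.5 -6.6
1.82 | 1.2 -6.5
1.94 | 2.0 -6.3
2.06 | 2.7 -6.0
2.18 | 3.4 -5.6
2.3 | 4.1 -5.2
```

```bash
python3 -m inch '-0.0032 0.0006 0 0 0 0 0.9; -0.0033 0.0004 0 0 0 0 0.9; -0.0066 0.0003 0 0 0 0 0.9; -0.0066 -0.0005 0 0 0 0 0.9; -0.0065 -0.0013 0 0 0 0 0.9'
python3 -c "
from h import *
where()"
```

```text
time: 8.18
tool_pos: [0.4953, -0.1374, 0.1271]
tool_rot: [-0.187, 0.753, -0.611, 0.157]
contact_force: [-3.9, -3.1, 5.5]
gripper_width: 0.218
t 8.18 deck [-52.3  13.6  58.4] jaw -1.565 z [ 0.005 -0.005 -1.   ] F [-3.9 -3.1  5.5] w 0.218 j [-0.61 -0.41  2.25  0.42  0.98  0.58]
```

```bash
python3 -m inch '-0.0063 -0.0021 0 0 0 0 0.9; -0.006 -0.0028 0 0 0 0 0.9; -0.0056 -0.0035 0 0 0 0 0.9; -0.0051 -0.0041 0 0 0 0 0.9; -0.0046 -0.0047 0 0 0 0 0.9; -0.004 -0.0052 0 0 0 0 0.9'
python3 -c "
from h import *
where()"
```

```text
time: 8.68
tool_pos: [0.5081, -0.1025, 0.1375]
tool_rot: [-0.187, 0.753, -0.611, 0.157]
contact_force: [-5.7, -5.8, 5.6]
gripper_width: 0.22
t 8.68 deck [-30.1  45.2  58.5] jaw -1.564 z [ 0.004 -0.006 -1.   ] F [-5.7 -5.8  5.6] w 0.22 j [-0.51 -0.42  2.24  0.38  0.97  0.69]
```

```bash
python3 -m inch '-0.0033 -0.0057 0 0 0 0 0.9; -0.0026 -0.006 0 0 0 0 0.9; -0.0019 -0.0063 0 0 0 0 0.9; -0.0011 -0.0065 0 0 0 0 0.9; -0.0003 -0.0066 0 0 0 0 0.9; 0.0005 -0.0066 0 0 0 0 0.9; 0.0012 -0.0065 0 0 0 0 0.9; 0.002 -0.0063 0 0 0 0 0.9'
python3 -c "
from h import *
where();table(1.94,.12,30)"
```

```text
time: 9.35
tool_pos: [0.5493, -0.0873, 0.1604]
tool_rot: [-0.186, 0.754, -0.611, 0.154]
contact_force: [-14.8, -3.5, 9.9]
gripper_width: 0.214
t 9.35 deck [19.  51.8 58.3] jaw -1.564 z [ 0.    -0.002 -1.   ] F [-14.8  -3.5   9.9] w 0.214 j [-0.43 -0.34  2.14  0.34  0.96  0.78]
2.06 | 2.7 -6.0
2.18 | 3.4 -5.6
2.3 | 4.1 -5.2
2.42 | 4.7 -4.6
2.54 | 5.2 -4.1
2.66 | 5.7 -3.4
2.78 | 6.0 -2.7
2.9 | 6.3 -2.0
3.02 | 6.5 -1.2
3.14 | 6.6 -0.4
3.26 | 6.6 0.4
3.38 | 6.5 1.2
3.5 | 6.3 1.9
3.62 | 6.0 2.7
3.74 | 5.7 3.4
3.86 | 5.2 4.0
3.98 | 4.7 4.6
4.1 | 4.1 5.2
4.22 | 3.5 5.6
4.34 | 2.8 6.0
4.46 | 2.0 6.3
4.58 | 1.3 6.5
4.7 | 0.5 6.6
4.82 | -0.3 6.6
4.94 | -1.1 6.5
5.06 | -1.9 6.3
5.18 | -2.6 6.1
5.3 | -3.3 5.7
5.42 | -4.0 5.3
5.54 | -4.6 4.7
```

```bash
python3 -m inch '0.0027 -0.006 0 0 0 0 0.9; 0.0034 -0.0056 0 0 0 0 0.9; 0.0041 -0.0052 0 0 0 0 0.9; 0.0047 -0.0046 0 0 0 0 0.9; 0.0052 -0.0041 0 0 0 0 0.9; 0.0057 -0.0034 0 0 0 0 0.9; 0.006 -0.0027 0 0 0 0 0.9; 0.0063 -0.002 0 0 0 0 0.9; 0.0065 -0.0012 0 0 0 0 0.9; 0.0066 -0.0004 0 0 0 0 0.9'
python3 -c "
from h import *
where()"
```

```text
time: 10.18
tool_pos: [0.5912, -0.1298, 0.1779]
tool_rot: [-0.189, 0.753, -0.611, 0.155]
contact_force: [-4.0, 2.0, 6.3]
gripper_width: 0.215
t 10.18 deck [55.9  1.7 58.4] jaw -1.565 z [ 0.005 -0.    -1.   ] F [-4.   2.   6.3] w 0.215 j [-0.48 -0.22  2.01  0.37  0.98  0.73]
```

```bash
python3 -m inch '0.0066 0.0004 0 0 0 0 0.9; 0.0065 0.0012 0 0 0 0 0.9; 0.0063 0.0019 0 0 0 0 0.9; 0.006 0.0027 0 0 0 0 0.9; 0.0057 0.0034 0 0 0 0 0.9; 0.0052 0.004 0 0 0 0 0.9; 0.0047 0.0046 0 0 0 0 0.9; 0.0041 0.0052 0 0 0 0 0.9; 0.0035 0.0056 0 0 0 0 0.9; 0.0028 0.006 0 0 0 0 0.9'
python3 -c "
from h import *
where()"
```

```text
time: 11.02
tool_pos: [0.571, -0.1887, 0.161]
tool_rot: [-0.187, 0.753, -0.611, 0.156]
contact_force: [-5.9, -2.8, 7.8]
gripper_width: 0.219
t 11.02 deck [ 20.1 -51.9  58.4] jaw -1.565 z [ 0.003 -0.004 -1.   ] F [-5.9 -2.8  7.8] w 0.219 j [-0.6  -0.19  2.02  0.42  0.99  0.59]
```

```bash
python3 -m inch '0.002 0.0063 0 0 0 0 0.9; 0.0013 0.0065 0 0 0 0 0.9; 0.0005 0.0066 0 0 0 0 0.9; -0.0003 0.0066 0 0 0 0 0.9; -0.0011 0.0065 0 0 0 0 0.9; -0.0019 0.0063 0 0 0 0 0.9; -0.0026 0.0061 0 0 0 0 0.9; -0.0033 0.0057 0 0 0 0 0.9; -0.004 0.0053 0 0 0 0 0.9; -0.0046 0.0047 0 0 0 0 0.9'
python3 -c "
from h import *
where();table(5.54,.12,33)"
```

```text
time: 11.85
tool_pos: [0.5165, -0.1851, 0.1329]
tool_rot: [-0.188, 0.753, -0.611, 0.156]
contact_force: [-2.2, 0.0, 8.7]
gripper_width: 0.22
t 11.85 deck [-39.7 -37.5  58.4] jaw -1.565 z [ 0.005 -0.003 -1.   ] F [-2.2  0.   8.7] w 0.22 j [-0.67 -0.29  2.15  0.45  0.99  0.5 ]
5.66 | -5.1 4.2
5.78 | -5.6 3.5
5.9 | -6.0 2.8
6.02 | -6.3 2.1
6.14 | -6.5 1.3
6.26 | -6.6 0.5
6.38 | -6.6 -0.2
6.5 | -6.5 -1.0
6.62 | -6.3 -1.8
6.74 | -6.1 -2.5
6.86 | -5.7 -3.3
6.98 | -5.3 -3.9
7.1 | -4.8 -4.5
7.22 | -4.2 -5.1
7.34 | -3.6 -5.5
7.46 | -2.9 -5.9
7.58 | -2.2 -6.2
7.7 | -1.4 -6.4
7.82 | -0.6 -6.6
7.94 | 0.2 -6.6
8.06 | 1.0 -6.5
8.18 | 1.7 -6.4
8.3 | 2.5 -6.1
8.42 | 3.2 -5.8
8.54 | 3.9 -5.3
8.66 | 4.5 -4.8
8.78 | 5.0 -4.3
8.9 | 5.5 -3.6
9.02 | 5.9 -3.0
9.14 | 6.2 -2.2
9.26 | 6.4 -1.5
9.38 | 6.6 -0.7
9.5 | 6.6 0.1
```

```bash
python3 -m inch '-0.0051 0.0042 0 0 0 0 0.9; -0.0056 0.0035 0 0 0 0 0.9; -0.006 0.0028 0 0 0 0 0.9; -0.0063 0.0021 0 0 0 0 0.9; -0.0065 0.0013 0 0 0 0 0.9; -0.0066 0.0005 0 0 0 0 0.9; -0.0066 -0.0002 0 0 0 0 0.9; -0.0065 -0.001 0 0 0 0 0.9; -0.0063 -0.0018 0 0 0 0 0.9; -0.0061 -0.0025 0 0 0 0 0.9'
python3 -c "
from h import *
where()"
```

```text
time: 12.68
tool_pos: [0.4964, -0.1272, 0.1287]
tool_rot: [-0.187, 0.753, -0.611, 0.157]
contact_force: [-4.1, -3.9, 7.6]
gripper_width: 0.22
t 12.68 deck [-48.8  23.4  58.4] jaw -1.565 z [ 0.005 -0.006 -1.   ] F [-4.1 -3.9  7.6] w 0.22 j [-0.58 -0.42  2.26  0.41  0.98  0.61]
```

```bash
python3 -m inch '-0.0057 -0.0033 0 0 0 0 0.9; -0.0053 -0.0039 0 0 0 0 0.9; -0.0048 -0.0045 0 0 0 0 0.9; -0.0042 -0.0051 0 0 0 0 0.9; -0.0036 -0.0055 0 0 0 0 0.9; -0.0029 -0.0059 0 0 0 0 0.9; -0.0022 -0.0062 0 0 0 0 0.9; -0.0014 -0.0064 0 0 0 0 0.9; -0.0006 -0.0066 0 0 0 0 0.9; 0.0002 -0.0066 0 0 0 0 0.9'
python3 -c "
from h import *
where()"
```

```text
time: 13.52
tool_pos: [0.5356, -0.0871, 0.1533]
tool_rot: [-0.186, 0.754, -0.611, 0.155]
contact_force: [-13.7, -3.7, 12.6]
gripper_width: 0.221
t 13.52 deck [ 3.8 54.8 58.3] jaw -1.564 z [ 0.001 -0.003 -1.   ] F [-13.7  -3.7  12.6] w 0.221 j [-0.45 -0.37  2.18  0.35  0.96  0.77]
```

```bash
python3 -m inch '0.001 -0.0065 0 0 0 0 0.9; 0.0017 -0.0064 0 0 0 0 0.9; 0.0025 -0.0061 0 0 0 0 0.9; 0.0032 -0.0058 0 0 0 0 0.9; 0.0039 -0.0053 0 0 0 0 0.9; 0.0045 -0.0048 0 0 0 0 0.9; 0.005 -0.0043 0 0 0 0 0.9; 0.0055 -0.0036 0 0 0 0 0.9; 0.0059 -0.003 0 0 0 0 0.9; 0.0062 -0.0022 0 0 0 0 0.9'
python3 -c "
from h import *
where();table(9.14,.07,4)"
```

```text
time: 14.35
tool_pos: [0.5857, -0.1151, 0.1765]
tool_rot: [-0.189, 0.753, -0.611, 0.154]
contact_force: [-6.5, 4.5, 9.0]
gripper_width: 0.224
t 14.35 deck [53.1 17.2 58.4] jaw -1.565 z [ 0.004  0.001 -1.   ] F [-6.5  4.5  9. ] w 0.224 j [-0.46 -0.24  2.04  0.36  0.98  0.76]
9.21 | 3.7 -1.0
9.28 | 3.8 -0.7
9.35 | 3.8 -0.4
9.42 | 3.8 -0.2
```

```bash
python3 -m inch '0.0038 -0.001 0 0 0 0 0.9; 0.0038 -0.0007 0 0 0 0 0.9; 0.0038 -0.0004 0 0 0 0 0.9; 0.0038 -0.0002 0 0 0 0 0.9; 0 0 0 0 0 0 0.9; 0 0 0 0 0 0 0.9; 0 0 0 0 0 0 0.9'
python3 -c "
from h import *
where()"
```

```text
time: 14.93
tool_pos: [0.5914, -0.1308, 0.1779]
tool_rot: [-0.188, 0.753, -0.611, 0.156]
contact_force: [-0.6, 0.2, 6.6]
gripper_width: 0.214
t 14.93 deck [55.9  0.8 58.5] jaw -1.565 z [ 0.006 -0.003 -1.   ] F [-0.6  0.2  6.6] w 0.214 j [-0.48 -0.22  2.01  0.37  0.98  0.73]
```

```bash
python3 -m inch '0 0 0 0 0 0 0.75; 0 0 0 0 0 0 0.65; 0 0 0 0 0 0 0.55; 0 0 0 0 0 0 0.5; 0 0 0 0 0 0 0.5; 0 0 -0.01 0 0 0 0.5; 0 0 -0.02 0 0 0 0.5; 0 0 -0.03 0 0 0 0.5; 0 0 -0.03 0 0 0 0.5; 0 0 -0.03 0 0 0 0.5'
python3 -m inch '0 0 -0.03 0 0 0 0.5; 0 0.03 -0.03 0 0 0 0.5; 0 0.03 -0.03 0 0 0 0.5; 0 0.03 -0.03 0 0 0 0.5; 0 0.03 0 0 0 0 0.5; 0 0 0 0 0 0 0.5; 0 0 0 0 0 0 0.5'
python3 - <<'E'
from h import *
import cv2
where()
s=grab_frame("side");s=s[160:360,255:455]; cv2.imwrite("pics/s8.png",cv2.resize(s,None,fx=3,fy=3,interpolation=cv2.INTER_CUBIC))
t=grab_frame("top");cv2.imwrite("pics/top8.png",t)
for q in (9.1,9.42,9.75):
  print(q,((proj("side",deck(V,[[-.055*np.cos(q),.055*np.sin(q),h] for h in (.046,.096)]))-[255,160]+.33)*3).round().tolist())
E
```

```text
time: 15.77
tool_pos: [0.5341, -0.1414, 0.2835]
tool_rot: [-0.188, 0.753, -0.611, 0.155]
contact_force: [0.4, 0.2, 0.2]
gripper_width: 0.5
time: 16.35
tool_pos: [0.3773, -0.1748, 0.3308]
tool_rot: [-0.187, 0.752, -0.612, 0.156]
contact_force: [0.7, 0.0, -0.2]
gripper_width: 0.5
t 16.35 deck [-65.3   0.6 296.1] jaw -1.568 z [ 0.004 -0.004 -1.   ] F [ 0.7  0.  -0.2] w 0.5 j [-0.92 -0.8   2.15  0.44  1.56  0.5 ]
9.1 [[254.0, 354.0], [231.0, 326.0]]
9.42 [[270.0, 364.0], [247.0, 336.0]]
9.75 [[281.0, 380.0], [258.0, 353.0]]
```

View pics/s8.png

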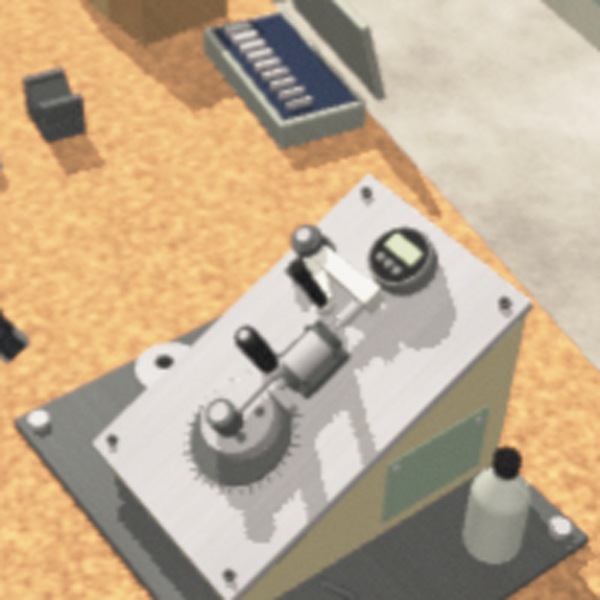

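View pics/top8.png

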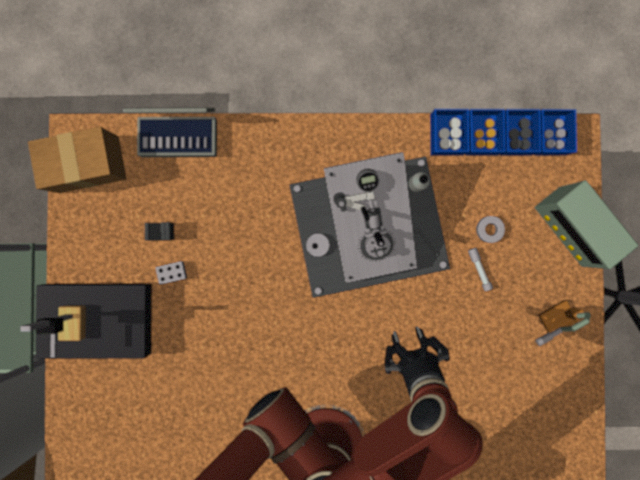

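In the side crop the handle runs (245,335)–(272,367), which matches q = 9.42, and the post is still at its swung-in spot. The bystanders lie where they were and the arm is clear, so I'm handing in.

```bash
python3 -c "
from plant import *
print(job_done())"
```

```text
the job is handed in; nothing more can be done
None
```

I swung the indicator in against its stop, then gripped the crank handle and turned it clockwise over full lift once and on to full lift again. I commanded an even 1.44 rad/s or so, slower at the start and end, then let go and backed the arm clear. The job was handed in at about 16.5 s.

- **Indicator:** at the stop the force rose to about 23 N while the tool stayed still. In the last side view the post is still where a swing of 0 puts it.
- **Crank:** the gripped handle measured about 9.41 rad with almost no sideways force. After release, the side view shows it where 9.42 rad should be.
- **Turning:** I read the tool position after each call, and it stayed within about 1–2 mm of the handle's circle, lagging the commanded angle by no more than about 0.03 rad. I saw no slip or kick, but I did not measure the crank's speed or the follower's lift directly.
- **Bystanders:** by eye, the last top view shows them where they started; I did not measure their positions. The hex key is too faint there to check.

No check failed. The handle and post positions predicted from the cameras agreed with the pictures to a few millimetres.

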